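Close a drive unit: insulating sheet, quarter-turn cover, and hold it down

ROBOT

A 6-joint arm with a two-finger parallel gripper is mounted at the origin on a cart in front of the work surface, level with it; the furniture and walls round the work are solid. World frame = base frame: x ahead of the robot, y to its left, z up, the work surface at z = 0. Lengths are in m, angles in rad, forces in N, time in s.
With the tool pointing down it reaches from about 0.35 to 0.725 m from the base axis. Payload 6 kg.
Tool frame: the origin (TCP) lies on the centre line of the jaws, within the pads' length; the fingertips stand 22 mm ahead of it and the grasp point (between the pads) lies 3 mm ahead of it; z points along the fingers, y is the line along which they close (so a half turn about z gives the same grasp; the last joint's range is limited). The gripper opens to 85 mm and grips with 20 to 120 N. Pads are 22 mm wide; open, the fingers measure 114 mm over their backs; the gripper's body (76 mm by 85 mm) begins 54 mm behind the grasp point. The pads swing forward as they close: fully open they stand 13 mm farther back than shut.
Start: joints at [-0.979, 0.04, 0.085, 0, -1.615, -0.334], TCP at [0.153, -0.58, 0.228] pointing down, gripper open.
Joint ranges: [-2.56, 2.56], [-1.29, 2.01], [-1.08, 1.49], [-3.29, 1.98], [-2.81, -0.18], [-2.99, 2.99]. Speed limits (rad/s): [2.57, 2.57, 3.01, 3.14, 3.14, 3.14].

INTERFACE

Orientations are given as a rotation vector (axis times angle).
In Python, from plant import manip gives the robot as it stands.
- The arm moves only by the tool step_arm, never from a script. Its argument "motion" is a list of rows, each an object of numbers: "dx", "dy", "dz": the shift along the world's x, y, z normalised to -1 to 1, where 1 is 30 mm; "wx", "wy", "wz": the turn, a rotation vector about the world's x, y, z normalised to -1 to 1, where 1 is 4 degrees; "grip": the opening, from 0 (shut) to 1 (fully open). A call has 1 to 8 rows; each row shifts and turns the commanded pose from where the row before left it; what a row does not reach is not made up. A row lasts 1/8 s, in which the tool goes at most 62.5 mm and 10.7 degrees, less where a joint would pass 70% of its speed; a pose out of reach is approached as far as the arm can. A call with a number of a shift or a turn outside -1 to 1 is refused whole. A call with a gripper value outside its range is refused whole. The fingers move at their own pace and stop on an object; "squeeze" is the grip in N (left out, the last holds). Time passes only in rows, so rows that do not move let the fingers close. It gives the time, the measured TCP pose, the force, the opening and the grip force at its end, in the units of the state.
- manip.observe(): the state, without advancing time (a new reading comes with each control period).
- manip.get_image(name): name is "scene" or "top" or "wrist"; returns the picture (384x512x3 uint8, red, green, blue); there is no depth.
- manip.calibration(name): a dict with "mtx" (3x3 intrinsics, pixels), "position" and "orientation" of the camera in the world. Camera axes: x right, y up, looking along -z (the intrinsics and any distortion apply to the point x, -y, -z); pixel columns grow to the right and rows downward; lengths in m; the calibration is good to about 2 mm. A picture is of the moment at which its call begins: read the wrist's pose just before it. calibration takes no time and is no camera call; for the wrist camera it gives the pose at the moment of the call.
- manip.sign_off(): hands the job in; it is judged then, once.
Trained networks look in the newest picture that a camera, given by its name, has taken for a name from the list of things; names that differ only in an ending like _2 or _b are one class to them, and where a whole thing is asked for, a point or a joint stands for the part that bears it (a point fixed in the world has none). Each returns a list of dicts, best first, with "confidence" (0 to 1); they miss things now and then, are a little off and sometimes report something else, mostly with a low value. They report only what shows in the picture. A call takes as long as a camera call.
- manip.find_in(camera, query): "extent" ([left, top, right, bottom] in pixels, round what is visible of it).
- manip.tip_of(camera, query): "position" ([row, column] in pixels: a listed point, or the origin of a listed thing).
The state is a dict: "clock": time; "joint_pos": joint angles; "qvel": joint speeds; "joint_torque": joint torques, N m; "tool_pos": TCP position; "eef_rot": TCP orientation; "ft_force": force on the tool from outside, world axes, zero at the start; "wrist_torque": the same for the moment, N m; "opening": finger opening in m; "finger_force": force on a finger pad.
Only numpy, scipy, OpenCV 4.12 (cv2) and the standard library are available. Lean on these libraries where they do the work, as an engineer would, in place of code of your own. Each camera call takes 0.05 s, during which the arm holds its last target. There are 200 camera calls.

TASK

Close up the open drive unit: lay the insulating sheet in it, over the turret and flat on its four spacers, then put the cover on top, leaving the hex key, screwdriver, marker and multimeter round it where they are. Turn the cover's quarter-turn wing into line with the engraved line so that its cross-bar passes the slot, and press the cover down on the gasket until it is fully home on the rim. Finish while still holding it pressed there, wing in line and not locked, because I want to check the seam all round before it is locked.

Things in the scene. Friction and masses are not known exactly. Their poses are not given: they have to be found in the camera images.
- housing_rim (a point): Centre of the rim of the open drive-unit housing, a grey cast box 150 (x) x 130 (y) mm, 60 mm high, fixed to the top; this point is 60 mm above the surface, x along the long side, z up. Walls 7 mm thick. A black rubber gasket round the rim stands 5 mm proud; it begins to give at 4 N and is squeezed level with the rim at about 10 N, and springs back
- housing: The same housing, origin at the centre of its underside, same axes. Above the circuit board in it, four brass spacers 57 mm (x) and 47 mm (y) from the centre, tops 19 mm below the rim, carry the insulating sheet. Two cable glands stick out 20 mm at its +x end. Two black computers 0.46 m tall stand behind it and behind the left-hand place, fronts at about x = 0.63
- receptacle_slot (a point): Centre of the top of the fastener's receptacle, an aluminium turret in the middle of the housing, 40 mm (x) by 34 mm (y), its top 7.5 mm below the rim. A slot 28 mm long along x and 13 mm wide goes through its 3 mm top plate. Same axes as the housing
- sheet_center (a point): Centre (half-way up) of the insulating sheet, brown, 128 (x) x 108 (y) x 5 mm, 80 g, lying loose beside the housing. Its central hole, 46 x 40 mm, goes over the turret. In the middle of each long side (+y, -y) a notch 36 mm wide, 23 mm deep gives the fingers room: waist to grasp 62 mm along y. Seated, this point is 16.5 mm below the rim; play about 3 mm each way
- cover_underside (a point): Centre of the underside of the cover's plate. The cover is a grey metal lid 160 (x) x 140 (y) mm, plate 2.5 mm thick, 0.31 kg, standing loose on its skirt beside the housing (this point then 16 mm up). An engraved line along x on its top, either side of the fastener, shows how the receptacle's slot lies. Fully home, this point is level with the housing's rim
- cover: The same cover, origin at the centre of the skirt's lower edge, same axes. The skirt, 16 mm deep, flared outward by 4 mm at its lower lip, goes over the outside of the housing's walls with 3 mm of play on each side, either way round
- wing_center (a point): Middle of the fastener's wing, the grip in the centre of the cover, 19 mm above the plate's underside: an upright steel blade 36 mm long (x), 9 mm thick (y), 25 mm high, over a round collar 25 mm across and 4 mm high on the plate. The cover can be carried by it. This x is along the wing
- wing (a joint): Wing's angle on the cover, rad, counter-clockwise from above; 0 = along the cover's x and the engraved line, 1.57 = across (locked). 0.05 N m friction, stays where left. The stud's cross-bar (22 x 6 mm, parallel to the wing, 14 mm below the plate's underside) passes the slot within about 10 degrees of 0; else it lands on the turret and the cover stays 6.5 mm proud
- hex_key: Black hex key, 72 mm long, lying right of the housing; to be left alone
- screwdriver: Screwdriver with an orange handle, 196 mm long, lying across the top behind the right-hand place; to be left alone
- marker: Black marker pen, 134 mm long, lying left of the housing; to be left alone
- multimeter: Hand multimeter, 134 x 70 x 39 mm, at the back; to be left alone

How it is judged:
By the outcome, as a careful person would: the job done as asked, in the order asked, and still so for the second after the job is handed in, while the arm keeps its last pose, push and grip.
It also fails if it takes over 61 s, if anything falls off the work surface, if the arm or the gripper's body presses on something with over 40 N, if the wrist force passes 120 N, or if a joint passes its speed limit or range.

## Working session

There is one attempt and no reset: what is moved stays moved. The work goes in short steps, Python scripts to look and compute and a tool call to move; the robot and the scene stay as the last step left them, time stands still between calls to the robot, and variables do not carry over. Pictures are saved under pics/ and viewed, at most 10 in all, crops included, and the job is handed in when it is done.

Besides the shell and the picture viewer there is one more tool, called after "Request:" as a command line: name --argument value ..., lists and objects as JSON in quotes. step_arm: Moves the arm, as the interface text tells. Scaled input: -1 to 1 covers 30 mm each way for a shift and 4 degrees each way for a turn. Its arguments: {"type":"object","properties":{"motion":{"type":"array"},"squeeze":{"type":"number"}},"required":["motion"]}

```bash
mkdir -p pics
cat > h.py <<'E'
import numpy as np, cv2
from scipy.spatial.transform import Rotation as R
from plant import manip
def cal(c):
    k=manip.calibration(c); o=np.array(k["orientation"],float)
    Rm=R.from_rotvec(o).as_matrix() if o.shape==(3,) else (o if o.shape==(3,3) else R.from_quat(o).as_matrix())
    return np.array(k["mtx"]),np.array(k["position"]),Rm,k
def ray(c,rc,z,k=None):
    M,p,Rm,_=k or cal(c); r,cc=rc
    d=np.linalg.inv(M)@[cc,r,1]; d=Rm@[d[0],-d[1],-d[2]]
    return p+d*(z-p[2])/d[2]
def proj(c,P,k=None):
    M,p,Rm,_=k or cal(c); q=Rm.T@(np.array(P)-p); u=M@[q[0],-q[1],-q[2]]; return u[:2]/u[2]
def snap(c,f=None):
    im=manip.get_image(c)
    if f: cv2.imwrite('pics/'+f,im[:,:,::-1])
    return im
E
python3 - <<'E'
from h import *
print(manip.observe())
for c in ['scene','top']:
    print(cal(c)[3]); snap(c,c+'0.png')
    for q in ['housing_rim','receptacle_slot','sheet_center','cover_underside','wing_center','hex_key','marker','screwdriver','multimeter']:
        r=manip.tip_of(c,q)
        print(c,q,[(np.round(x['position']),round(x['confidence'],2)) for x in r[:2]])
E
```

```text
{'clock': 0.0, 'joint_pos': array([-9.79270964e-01,  4.08132116e-02,  8.38040623e-02, -4.79941958e-04,
       -1.61551333e+00, -3.33668188e-01]), 'qvel': array([ 0.00075637,  0.00036386,  0.00056136, -0.00082208,  0.00328575,
       -0.0009629 ]), 'joint_torque': array([-6.41196166e-04, -3.68210971e+01,  3.47403324e+01,  6.93232432e+00,
       -5.48270764e-03,  3.41589956e-08]), 'tool_pos': array([ 0.15298205, -0.57981492,  0.22657118]), 'eef_rot': array([ 4.03908639e-01, -3.11517424e+00, -2.76227303e-03]), 'ft_force': array([-0.45034421, -0.84058548,  0.11672674]), 'wrist_torque': array([ 0.03276833, -0.02486469, -0.03025276]), 'finger_force': 0.0, 'opening': 0.08514587757483058}
{'mtx': array([[356.52765594,   0.        , 256.98491478],
       [  0.        , 356.52765594, 194.27293383],
       [  0.        ,   0.        ,   1.        ]]), 'position': array([0.12382707, 0.70141402, 0.70230925]), 'orientation': array([ 0.40698881, -1.15825268, -2.26265114])}
scene housing_rim [(array([228., 290.]), 0.74), (array([240., 288.]), 0.18)]
scene receptacle_slot [(array([228., 290.]), 0.62)
[... 444 characters left out ...]
6042,   0.        , 253.03069209],
       [  0.        , 346.75136042, 193.18076146],
       [  0.        ,   0.        ,   1.        ]]), 'position': array([0.49485246, 0.00993957, 0.90831005]), 'orientation': array([ 0.13280867, -0.10574074, -1.57859817])}
top housing_rim [(array([241., 242.]), 0.97)]
top receptacle_slot [(array([242., 242.]), 0.57)]
top sheet_center [(array([241., 351.]), 0.87)]
top cover_underside [(array([243., 152.]), 0.93), (array([261., 308.]), 0.24)]
top wing_center [(array([246., 143.]), 0.54)]
top hex_key [(array([258., 308.]), 0.48)]
top marker [(array([251., 205.]), 0.67)]
top screwdriver [(array([169., 356.]), 0.94)]
top multimeter [(array([134., 306.]), 0.69)]
```

Run:
```python
from h import *
im=cv2.imread('pics/top0.png'); cv2.imwrite('pics/top0z.png',cv2.resize(im[90:330,70:450],None,fx=2.1,fy=2.1,interpolation=cv2.INTER_CUBIC))
for n,rc,z in [('rim',(241,242),.06),('slot',(242,242),.0525),('sheet',(241,351),.0025),('cover',(243,152),.016),('wing',(246,143),.035)]: print(n,ray('top',rc,z))
for n,rc,z in [('rim',(228,290),.06),('sheet',(196,339),.0025),('cover',(295,240),.016),('wing',(289,239),.035)]: print(n,ray('scene',rc,z))
```

```text
rim [0.50760419 0.05183515 0.06      ]
slot [0.50529368 0.05221763 0.0525    ]
sheet [ 0.50564496 -0.226246    0.0025    ]
cover [0.50550934 0.28467854 0.016     ]
wing [0.49806794 0.30123172 0.035     ]
rim [0.50569496 0.06265916 0.06      ]
sheet [ 0.49621706 -0.22758576  0.0025    ]
cover [0.49622211 0.29265161 0.016     ]
wing [0.49884577 0.29189857 0.035     ]
```

View pics/top0z.png

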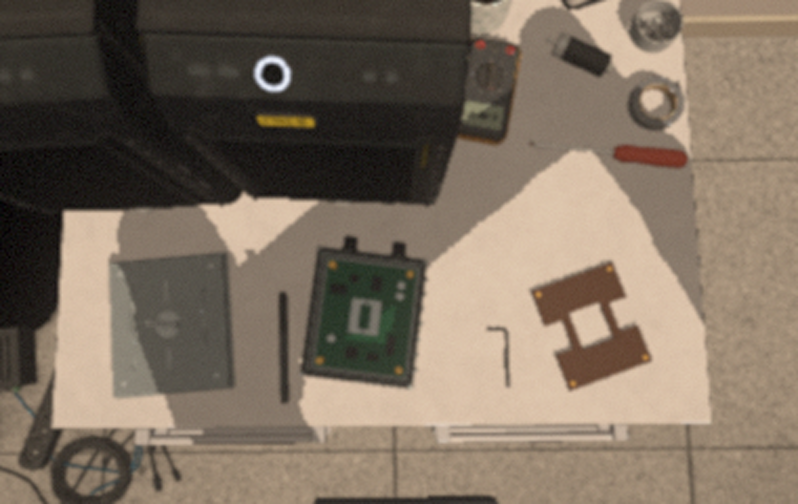

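View pics/scene0.png

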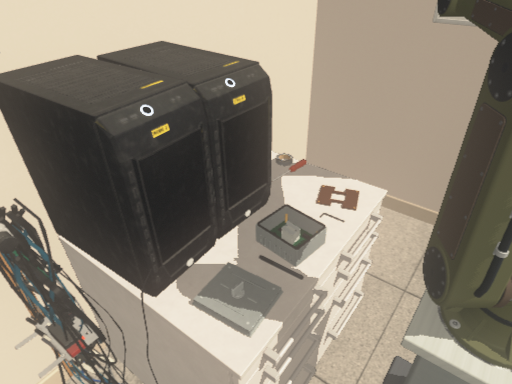

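The top view shows the cover at crop (170,325), the marker at (283,345), the housing at (364,315) turned about -7°, the hex key at (503,355) and the sheet at (590,325) turned about +18°. The scene view agrees. I'll move over the sheet for a wrist look.

Request:
step_arm --motion '[{"dx":0.8,"dy":0.98},{"dx":0.8,"dy":0.98},{"dx":0.8,"dy":0.98},{"dx":0.8,"dy":0.98},{"dx":0.8,"dy":0.98},{"dx":0.8,"dy":0.98},{"dx":0.8,"dy":0.98},{"dx":0.8,"dy":0.98}]'

```text
invalid input
```

Request:
step_arm --motion '[{"dx":0.9,"dy":0.98,"wz":0.4},{"dx":0.9,"dy":0.98,"wz":0.4},{"dx":0.9,"dy":0.98},{"dx":0.9,"dy":0.98},{}]'

```text
invalid input
```

```bash
cat >> h.py <<'E'
def brown(im,lo=40):
    # brown mask: r clearly above b, dark
    r,g,b=[im[:,:,i].astype(int) for i in range(3)]
    return ((r-b>25)&(r<170)&(r-g>12)).astype(np.uint8)
def rect(mask):
    n,l,s,c=cv2.connectedComponentsWithStats(cv2.morphologyEx(mask,cv2.MORPH_OPEN,np.ones((3,3))))
    i=1+np.argmax(s[1:,4]); return cv2.minAreaRect(np.argwhere(l==i)[:,::-1].astype(np.float32)),s[i]
E
python3 - <<'E'
from h import *
s=manip.observe(); print(s['clock'],s['tool_pos'],s['eef_rot'],s['ft_force'])
k=cal('wrist'); print(k[3])
im=snap('wrist','w1.png'); 
rc,st=rect(brown(im)); print(rc,st)
P=np.array([ray('wrist',p[::-1],.005,k) for p in cv2.boxPoints(rc)]); print(P,P.mean(0))
print(manip.tip_of('wrist','sheet_center')[:2])
E
```

```text
1.0 [ 0.1529913  -0.58014573  0.2275759 ] [ 4.03860217e-01 -3.11549557e+00 -1.10161451e-04] [ 1.31635835 -0.43748863  0.79542893]
{'mtx': array([[283.6250988 ,   0.        , 253.08005842],
       [  0.        , 283.6250988 , 191.45298343],
       [  0.        ,   0.        ,   1.        ]]), 'position': array([ 0.07115268, -0.60222274,  0.37422023]), 'orientation': array([-0.23314405, -0.30185573,  1.80990356])}
((156.5328369140625, 200.12722778320312), (156.9984130859375, 148.1986083984375), 5.663706302642822) [   75   123   165   157 13429]
[[ 0.37963057 -0.80589675  0.005     ]
 [ 0.15364295 -0.79958938  0.005     ]
 [ 0.1220324  -0.60375645  0.005     ]
 [ 0.34638333 -0.57093088  0.005     ]] [ 0.25042231 -0.69504336  0.005     ]
[]
```

View pics/w1.png

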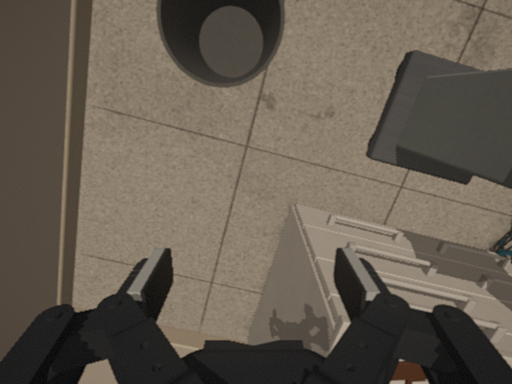

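The arm didn't move (rows refused); the picture shows only the floor. Rows may need all the keys.

Request:
step_arm --motion '[{"dx":0.8,"dy":0.98,"dz":0,"wx":0,"wy":0,"wz":0,"grip":1},{"dx":0.8,"dy":0.98,"dz":0,"wx":0,"wy":0,"wz":0,"grip":1},{"dx":0.8,"dy":0.98,"dz":0,"wx":0,"wy":0,"wz":0,"grip":1},{"dx":0.8,"dy":0.98,"dz":0,"wx":0,"wy":0,"wz":0,"grip":1},{"dx":0.8,"dy":0.98,"dz":0,"wx":0,"wy":0,"wz":0,"grip":1},{"dx":0.8,"dy":0.98,"dz":0,"wx":0,"wy":0,"wz":0,"grip":1},{"dx":0.8,"dy":0.98,"dz":0,"wx":0,"wy":0,"wz":0,"grip":1},{"dx":0.8,"dy":0.98,"dz":0,"wx":0,"wy":0,"wz":0,"grip":1}]'

```text
clock: 2.1
tool_pos: [0.3456, -0.3439, 0.2278]
eef_rot: [-0.404, 3.115, -0.0]
ft_force: [0.5, -1.0, 0.1]
opening: 0.0853
finger_force: 0.0
```

Request:
step_arm --motion '[{"dx":0.84,"dy":0.74,"dz":0,"wx":0,"wy":0,"wz":0,"grip":1},{"dx":0.84,"dy":0.74,"dz":0,"wx":0,"wy":0,"wz":0,"grip":1},{"dx":0.84,"dy":0.74,"dz":0,"wx":0,"wy":0,"wz":0.4,"grip":1},{"dx":0.84,"dy":0.74,"dz":0,"wx":0,"wy":0,"wz":0.4,"grip":1},{"dx":0.84,"dy":0.74,"dz":0,"wx":0,"wy":0,"wz":0,"grip":1}]'

```text
clock: 2.72
tool_pos: [0.4718, -0.2331, 0.2278]
eef_rot: [-0.491, 3.103, -0.0]
ft_force: [0.3, -0.3, 0.4]
opening: 0.0856
finger_force: 0.0
```

Run:
```python
from h import *
s=manip.observe(); print(s['clock'],s['tool_pos'],s['eef_rot'],s['ft_force'])
k=cal('wrist')
im=snap('wrist','w2.png'); 
rc,st=rect(brown(im)); print(rc,st)
P=np.array([ray('wrist',p[::-1],.005,k) for p in cv2.boxPoints(rc)]); print(P,P.mean(0))
print(manip.tip_of('wrist','sheet_center')[:2])
```

```text
2.725 [ 0.4717583  -0.23312072  0.22777238] [-4.91285364e-01  3.10256037e+00 -1.21867166e-04] [ 0.25820229 -0.31417603  0.35939291]
((246.79022216796875, 175.9512939453125), (154.1983642578125, 190.2455291748047), 63.970401763916016) [  156    93   179   176 12360]
[[ 0.50621637 -0.39544161  0.005     ]
 [ 0.34338166 -0.21852506  0.005     ]
 [ 0.48012747 -0.06499417  0.005     ]
 [ 0.68958184 -0.25785478  0.005     ]] [ 0.50482684 -0.23420391  0.005     ]
[{'position': [178.4, 251.0], 'confidence': 0.61}, {'position': [258.0, 449.3], 'confidence': 0.23}]
```

View pics/w2.png

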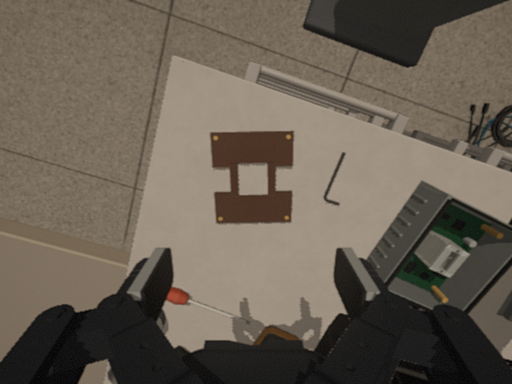

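The sheet is at pixel corners (211,132), (293,131), (291,222), (215,222), nearly square to the gripper. The housing is at right, the hex key at (335,180).

```bash
cat >> h.py <<'E'
def sheetpose(im,k,roi,z,thr=110):
    x0,y0,x1,y1=roi; sub=im[y0:y1,x0:x1]
    m=((sub.max(2)<thr)).astype(np.uint8); n,l,s,c=cv2.connectedComponentsWithStats(m); i=1+np.argmax(s[1:,4])
    rc=np.argwhere(l==i)+[y0,x0]
    W=np.array([ray('wrist',p,z,k)[:2] for p in rc])
    r=cv2.minAreaRect((W*1000).astype(np.float32)); return r,len(rc)
E
python3 - <<'E'
from h import *
k=cal('wrist'); im=cv2.imread('pics/w2.png')[:,:,::-1]
for t in (95,110,130): print(sheetpose(im,k,(195,115,310,240),.005,t))
for p in [(132,211),(131,293),(222,291),(222,215),(179,252)]: print(ray('wrist',p,.005,k))
s=manip.observe(); Rm=R.from_rotvec(s['eef_rot']).as_matrix(); print(np.degrees(np.arctan2(Rm[1,1],Rm[0,1])))
E
```

```text
(((496.02197265625, -225.58297729492188), (127.49125671386719, 105.61434173583984), 19.247705459594727), 5201)
(((496.0822448730469, -225.6400146484375), (128.70831298828125, 107.00391387939453), 19.287315368652344), 5427)
(((496.60858154296875, -225.30816650390625), (130.69442749023438, 107.92803192138672), 19.207592010498047), 5681)
[ 0.45234307 -0.29585124  0.005     ]
[ 0.41847786 -0.19642157  0.005     ]
[ 0.53908038 -0.15380967  0.005     ]
[ 0.57277646 -0.25683881  0.005     ]
[ 0.49564455 -0.22647679  0.005     ]
108.11930490417761
```

Request:
step_arm --motion '[{"dx":0.4,"dy":0.12,"dz":-1,"wx":0,"wy":0,"wz":0.28,"grip":0.83},{"dx":0.4,"dy":0.13,"dz":-1,"wx":0,"wy":0,"wz":0,"grip":0.83},{"dx":0,"dy":0,"dz":-1,"wx":0,"wy":0,"wz":0,"grip":0.83},{"dx":0,"dy":0,"dz":-1,"wx":0,"wy":0,"wz":0,"grip":0.83},{"dx":0,"dy":0,"dz":-1,"wx":0,"wy":0,"wz":0,"grip":0.83},{"dx":0,"dy":0,"dz":-1,"wx":0,"wy":0,"wz":0,"grip":0.83},{"dx":0,"dy":0,"dz":-0.4,"wx":0,"wy":0,"wz":0,"grip":0.83}]'

```text
clock: 3.7
tool_pos: [0.4937, -0.2266, 0.0338]
eef_rot: [0.52, -3.096, -0.002]
ft_force: [-0.8, -1.1, -0.2]
opening: 0.0706
finger_force: 0.0
```

Run:
```python
from h import *
s=manip.observe(); print(s['tool_pos'],s['eef_rot'],s['ft_force'])
snap('wrist','w3.png')
```

```text
[ 0.49369657 -0.22657907  0.03379306] [ 5.19806943e-01 -3.09566498e+00 -1.64852237e-03] [-0.79356207 -1.1106602  -0.24883358]
```

View pics/w3.png

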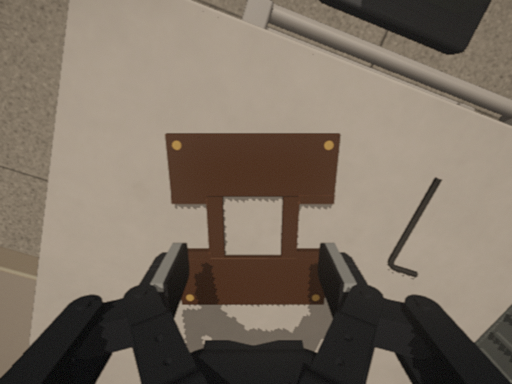

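The fingers straddle the waist evenly (tips at columns 187 and 320, waist 210–298). Going down to touch.

Request:
step_arm --motion '[{"dx":0.08,"dy":0.02,"dz":-0.2,"wx":0,"wy":0,"wz":0,"grip":0.83},{"dx":0,"dy":0,"dz":-0.1,"wx":0,"wy":0,"wz":0,"grip":0.83},{"dx":0,"dy":0,"dz":0,"wx":0,"wy":0,"wz":0,"grip":0.83}]'

```text
clock: 4.12
tool_pos: [0.4977, -0.2259, 0.027]
eef_rot: [-0.521, 3.097, -0.0]
ft_force: [0.2, -0.3, -0.4]
opening: 0.0707
finger_force: 0.0
```

Request:
step_arm --motion '[{"dx":0,"dy":0,"dz":-0.1,"wx":0,"wy":0,"wz":0,"grip":0.83},{"dx":0,"dy":0,"dz":0,"wx":0,"wy":0,"wz":0,"grip":0.83}]'

```text
clock: 4.38
tool_pos: [0.4973, -0.2258, 0.0234]
eef_rot: [0.521, -3.098, -0.0]
ft_force: [-0.7, 0.7, 0.3]
opening: 0.071
finger_force: 0.0
```

Request:
step_arm --motion '[{"dx":0,"dy":0,"dz":-0.07,"wx":0,"wy":0,"wz":0,"grip":0.83},{"dx":0,"dy":0,"dz":0,"wx":0,"wy":0,"wz":0,"grip":0.83}]'

```text
clock: 4.62
tool_pos: [0.4972, -0.2258, 0.0212]
eef_rot: [0.521, -3.098, -0.0]
ft_force: [-0.5, 0.3, -0.5]
opening: 0.0712
finger_force: 0.0
```

Request:
step_arm --motion '[{"dx":-0.03,"dy":0,"dz":-0.1,"wx":0,"wy":0,"wz":0,"grip":0.83},{"dx":0,"dy":0,"dz":0,"wx":0,"wy":0,"wz":0,"grip":0.83}]'

```text
clock: 4.88
tool_pos: [0.4962, -0.2258, 0.0181]
eef_rot: [0.521, -3.098, -0.001]
ft_force: [0.1, 0.4, 0.4]
opening: 0.0708
finger_force: 0.0
```

Request:
step_arm --motion '[{"dx":0,"dy":0,"dz":-0.07,"wx":0,"wy":0,"wz":0,"grip":0.83},{"dx":0,"dy":0,"dz":0,"wx":0,"wy":0,"wz":0,"grip":0.83}]'

```text
clock: 5.12
tool_pos: [0.4964, -0.2258, 0.0162]
eef_rot: [0.521, -3.098, -0.0]
ft_force: [-0.1, 0.7, 0.3]
opening: 0.0708
finger_force: 0.0
```

Request:
step_arm --motion '[{"dx":0,"dy":0,"dz":0,"wx":0,"wy":0,"wz":0,"grip":0.65},{"dx":0,"dy":0,"dz":0,"wx":0,"wy":0,"wz":0,"grip":0.65},{"dx":0,"dy":0,"dz":0,"wx":0,"wy":0,"wz":0,"grip":0.65}]' --squeeze 40

```text
clock: 5.5
tool_pos: [0.4965, -0.2259, 0.0164]
eef_rot: [-0.521, 3.098, 0.0]
ft_force: [0.9, -0.2, -0.4]
opening: 0.0555
finger_force: 0.0
```

Request:
step_arm --motion '[{"dx":0,"dy":0,"dz":0,"wx":0,"wy":0,"wz":0,"grip":0.83},{"dx":0,"dy":0,"dz":0,"wx":0,"wy":0,"wz":0,"grip":0.83},{"dx":0,"dy":0,"dz":-0.08,"wx":0,"wy":0,"wz":0,"grip":0.83},{"dx":0,"dy":0,"dz":0,"wx":0,"wy":0,"wz":0,"grip":0.83}]'

```text
clock: 6.0
tool_pos: [0.4962, -0.2258, 0.0136]
eef_rot: [0.521, -3.098, -0.001]
ft_force: [-0.6, 0.2, -0.2]
opening: 0.0711
finger_force: 0.0
```

Run:
```python
from h import *
s=manip.observe(); print(s['tool_pos'],s['eef_rot'],s['ft_force'],s['opening'])
snap('wrist','w4.png')
```

```text
[ 0.49624825 -0.225795    0.01359482] [ 5.20736362e-01 -3.09753696e+00 -5.43541407e-04] [-0.64919821  0.16484415 -0.2319466 ] 0.07108043321007639
```

View pics/w4.png

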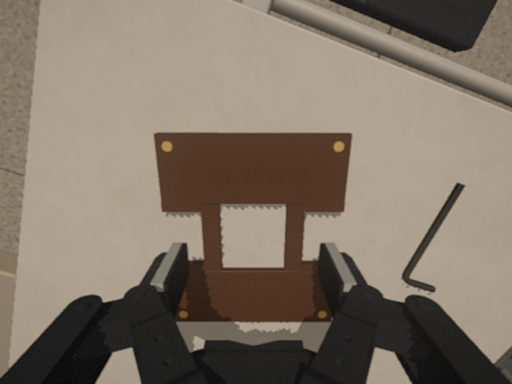

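Run:
```python
from h import *
s=manip.observe(); Rm=R.from_rotvec(s['eef_rot']).as_matrix(); k=cal('wrist')
for z in (0,9,13,22):
  print(z,[np.round(proj('wrist',s['tool_pos']+Rm@np.array([x,y,z])/1000,k)) for x,y in ((-11,35.5),(11,35.5),(-11,-35.5),(11,-35.5))])
im=cv2.imread('pics/w4.png')
cv2.imwrite('pics/w4z.png',cv2.resize(im[190:350,120:390],None,fx=2.9,fy=2.9,interpolation=cv2.INTER_CUBIC))
for p in [(212,160),(212,204),(262,206),(133,155),(133,351),(268,222),(205,222)]: print(p,Rm.T@(ray('wrist',p,.005,k)-s['tool_pos'])*1000)
```

```text
0 [array([313., 263.]), array([316., 230.]), array([195., 263.]), array([192., 230.])]
9 [array([310., 255.]), array([313., 223.]), array([197., 255.]), array([195., 223.])]
13 [array([309., 252.]), array([311., 221.]), array([199., 252.]), array([196., 221.])]
22 [array([307., 245.]), array([309., 215.]), array([201., 245.]), array([199., 215.])]
(212, 160) [ 18.52065869 -55.77889152   8.7717786 ]
(212, 204) [ 18.52215859 -29.63327211   8.77821284]
(262, 206) [-15.81601335 -30.295325     8.7660655 ]
(133, 155) [ 64.87049297 -53.54776057   8.78850426]
(133, 351) [64.87037189 52.51439263  8.81460319]
(268, 222) [-20.24309093 -20.31725631   8.76697573]
(205, 222) [ 22.99311776 -18.77876412   8.78244425]
```

View pics/w4z.png

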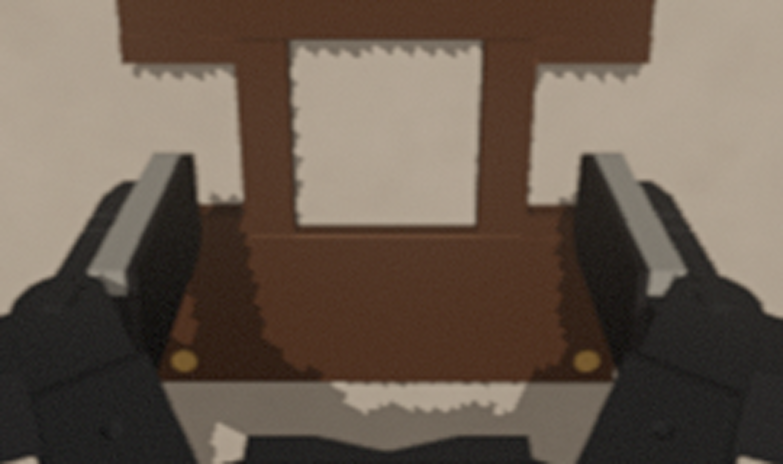

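The tips (pixels (185,243) and (321,243)) seem to be still above the sheet. By depth scale they're about 20 mm up, so I'll keep going down in small steps, watching the force.

Request:
step_arm --motion '[{"dx":0,"dy":0,"dz":-0.1,"wx":0,"wy":0,"wz":0,"grip":0.83},{"dx":0,"dy":0,"dz":0,"wx":0,"wy":0,"wz":0,"grip":0.83}]'

```text
clock: 6.3
tool_pos: [0.4962, -0.2258, 0.0106]
eef_rot: [0.521, -3.098, -0.001]
ft_force: [0.0, 0.9, 0.8]
opening: 0.0708
finger_force: 0.0
```

Request:
step_arm --motion '[{"dx":0,"dy":0,"dz":-0.08,"wx":0,"wy":0,"wz":0,"grip":0.83},{"dx":0,"dy":0,"dz":0,"wx":0,"wy":0,"wz":0,"grip":0.83}]'

```text
clock: 6.55
tool_pos: [0.4963, -0.2258, 0.0083]
eef_rot: [0.521, -3.098, -0.0]
ft_force: [-0.3, 0.4, -0.2]
opening: 0.0711
finger_force: 0.0
```

Request:
step_arm --motion '[{"dx":0,"dy":0,"dz":-0.1,"wx":0,"wy":0,"wz":0,"grip":0.83},{"dx":0,"dy":0,"dz":0,"wx":0,"wy":0,"wz":0,"grip":0.83}]'

```text
clock: 6.8
tool_pos: [0.4963, -0.2258, 0.0052]
eef_rot: [0.521, -3.098, -0.001]
ft_force: [0.9, -0.1, -0.5]
opening: 0.071
finger_force: 0.0
```

Run:
```python
from h import *
s=manip.observe(); Rm=R.from_rotvec(s['eef_rot']).as_matrix(); print(s['tool_pos'],s['eef_rot'],s['ft_force'],s['joint_pos'])
k=cal('wrist'); print(k[1]-s['tool_pos'], Rm.T@(k[1]-s['tool_pos']), Rm.T@k[2])
a=snap('wrist','w5.png'); b=snap('scene','s5.png'); 
w=cv2.resize(a[190:350,120:390,::-1],(800,474)); cv2.imwrite('pics/w5z.png',w)
print(proj('scene',s['tool_pos']))
c=proj('scene',s['tool_pos']).astype(int)
```

```text
[ 0.4962615  -0.22579847  0.00520537] [ 5.20756446e-01 -3.09759367e+00 -5.39984000e-04] [ 0.88345481 -0.13582238 -0.45567371] [-5.84478809e-02 -1.44835976e-02 -3.81791674e-01 -2.32336920e-04
 -1.20408168e+00 -1.17914719e+00]
[-0.07990512 -0.02813553  0.14669106] [ 0.08478091 -0.00039796 -0.14665177] [[ 7.51680910e-05  9.45785895e-01  3.24790757e-01]
 [ 9.99999887e-01 -2.23302958e-04  4.18819508e-04]
 [ 4.68640319e-04  3.24790689e-01 -9.45785805e-01]]
[338.84035019 195.59052263]
```

View pics/w5z.png

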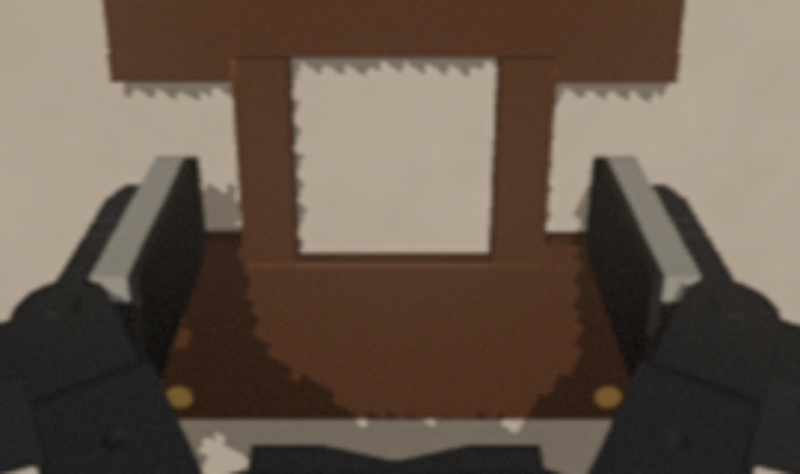

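The near notch edge is at crop row 233 and the pad tips span rows 157–265, still above the sheet. Continuing down.

Request:
step_arm --motion '[{"dx":0,"dy":0,"dz":-0.12,"wx":0,"wy":0,"wz":0,"grip":0.83},{"dx":0,"dy":0,"dz":0,"wx":0,"wy":0,"wz":0,"grip":0.83}]'

```text
clock: 7.15
tool_pos: [0.4962, -0.2258, 0.0015]
eef_rot: [0.521, -3.097, -0.001]
ft_force: [0.1, -0.2, 0.3]
opening: 0.0709
finger_force: 0.0
```

Request:
step_arm --motion '[{"dx":0,"dy":0,"dz":-0.1,"wx":0,"wy":0,"wz":0,"grip":0.83},{"dx":0,"dy":0,"dz":0,"wx":0,"wy":0,"wz":0,"grip":0.83}]'

```text
clock: 7.4
tool_pos: [0.4963, -0.2258, -0.0014]
eef_rot: [0.521, -3.098, -0.0]
ft_force: [0.0, 0.6, 0.1]
opening: 0.0709
finger_force: 0.0
```

Request:
step_arm --motion '[{"dx":0,"dy":0,"dz":-0.1,"wx":0,"wy":0,"wz":0,"grip":0.83},{"dx":0,"dy":0,"dz":0,"wx":0,"wy":0,"wz":0,"grip":0.83}]'

```text
clock: 7.65
tool_pos: [0.4963, -0.2258, -0.0044]
eef_rot: [0.521, -3.098, -0.0]
ft_force: [-0.5, -0.4, 0.9]
opening: 0.071
finger_force: 0.0
```

Request:
step_arm --motion '[{"dx":0,"dy":0,"dz":-0.08,"wx":0,"wy":0,"wz":0,"grip":0.83},{"dx":0,"dy":0,"dz":0,"wx":0,"wy":0,"wz":0,"grip":0.83}]'

```text
clock: 7.9
tool_pos: [0.4963, -0.2258, -0.0067]
eef_rot: [0.521, -3.098, -0.0]
ft_force: [1.1, -0.1, -0.5]
opening: 0.071
finger_force: 0.0
```

Request:
step_arm --motion '[{"dx":0,"dy":0,"dz":-0.07,"wx":0,"wy":0,"wz":0,"grip":0.83},{"dx":0,"dy":0,"dz":0,"wx":0,"wy":0,"wz":0,"grip":0.83}]'

```text
clock: 8.15
tool_pos: [0.4963, -0.2258, -0.0088]
eef_rot: [0.521, -3.098, -0.0]
ft_force: [-0.4, -0.0, -0.0]
opening: 0.0711
finger_force: 0.0
```

Request:
step_arm --motion '[{"dx":0,"dy":0,"dz":-0.06,"wx":0,"wy":0,"wz":0,"grip":0.83},{"dx":0,"dy":0,"dz":0,"wx":0,"wy":0,"wz":0,"grip":0.83}]'

```text
clock: 8.4
tool_pos: [0.4964, -0.2258, -0.0105]
eef_rot: [0.521, -3.098, -0.0]
ft_force: [0.3, -0.4, 0.9]
opening: 0.0708
finger_force: 0.0
```

Run:
```python
from h import *
s=manip.observe(); print(s['tool_pos'],s['ft_force'])
a=snap('wrist','w6.png')
w=cv2.resize(a[190:350,120:390,::-1],(800,474)); cv2.imwrite('pics/w6z.png',w)
```

```text
[ 0.49637855 -0.22579524 -0.01052339] [ 0.33143597 -0.39777922  0.94715323]
```

View pics/w6z.png

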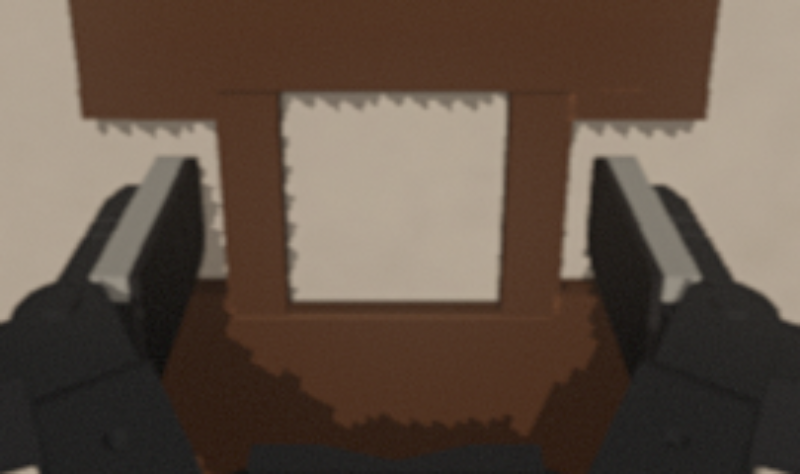

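The pads now sit inside the notches (rows 157–265 against 120–280) at about the sheet's scale. Closing.

Request:
step_arm --motion '[{"dx":0,"dy":0,"dz":0,"wx":0,"wy":0,"wz":0,"grip":0.65},{"dx":0,"dy":0,"dz":0,"wx":0,"wy":0,"wz":0,"grip":0.65},{"dx":0,"dy":0,"dz":0,"wx":0,"wy":0,"wz":0,"grip":0.65}]' --squeeze 40

```text
clock: 8.82
tool_pos: [0.4976, -0.2263, -0.0086]
eef_rot: [-0.521, 3.096, -0.002]
ft_force: [-0.8, 0.5, 6.4]
opening: 0.0603
finger_force: 47.2
```

Gripped (opening 60 mm, 47 N; tips touched the table). Lifting, then turning towards the housing's yaw for a wrist look.

Request:
step_arm --motion '[{"dx":0,"dy":0,"dz":0.5,"wx":0,"wy":0,"wz":0,"grip":0.65},{"dx":0,"dy":0,"dz":0.9,"wx":0,"wy":0,"wz":0,"grip":0.65},{"dx":0,"dy":0.3,"dz":1,"wx":0,"wy":0,"wz":-1,"grip":0.65},{"dx":0,"dy":0.5,"dz":1,"wx":0,"wy":0,"wz":-1,"grip":0.65},{"dx":0,"dy":0.6,"dz":1,"wx":0,"wy":0,"wz":-1,"grip":0.65},{"dx":0,"dy":0.6,"dz":1,"wx":0,"wy":0,"wz":-1,"grip":0.65},{"dx":0,"dy":0.6,"dz":1,"wx":0,"wy":0,"wz":-1,"grip":0.65},{"dx":0,"dy":0.6,"dz":1,"wx":0,"wy":0,"wz":-1,"grip":0.65}]'

```text
clock: 9.82
tool_pos: [0.4961, -0.1293, 0.2132]
eef_rot: [0.138, 3.138, 0.0]
ft_force: [1.0, 0.2, -0.5]
opening: 0.0601
finger_force: 43.7
```

Request:
step_arm --motion '[{"dx":0,"dy":0,"dz":0.5,"wx":0,"wy":0,"wz":-0.56,"grip":0.65},{"dx":0,"dy":0,"dz":0,"wx":0,"wy":0,"wz":0,"grip":0.65}]'

```text
clock: 10.07
tool_pos: [0.4968, -0.1297, 0.2283]
eef_rot: [0.195, 3.133, 0.001]
ft_force: [0.0, -0.2, -1.3]
opening: 0.0604
finger_force: 43.7
```

Run:
```python
from h import *
s=manip.observe(); print(s['tool_pos'],s['eef_rot'],s['ft_force'],s['opening'],s['finger_force'])
Rm=R.from_rotvec(s['eef_rot']).as_matrix(); print(np.degrees(np.arctan2(Rm[1,1],Rm[0,1])))
a=snap('wrist','w7.png'); k=cal('wrist'); np.savez('w7.npz',M=k[0],p=k[1],R=k[2])
for q in ('housing_rim','receptacle_slot'):
  for x in manip.tip_of('wrist',q)[:2]: print(q,x,ray('wrist',x['position'],.06 if q[0]=='h' else .0525,k))
```

```text
[ 0.49681541 -0.12969607  0.22833921] [1.94617201e-01 3.13296255e+00 7.12143974e-04] [ 0.00544941 -0.17177101 -1.26803117] 0.060424502429119085 43.7113219499588
82.89084123964986
receptacle_slot {'position': [163.6, 406.6], 'confidence': 0.77} [0.51013825 0.0468758  0.0525    ]
```

View pics/w7.png

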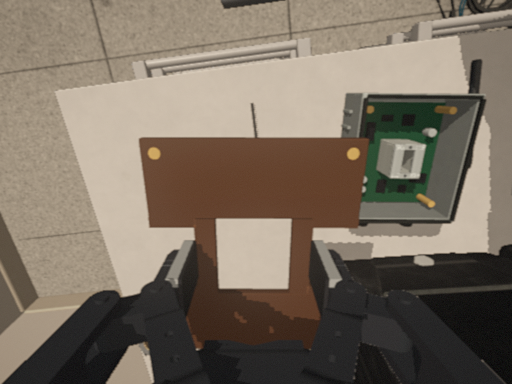

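The held sheet is square in the jaws, at columns 140–368. The housing shows at right with rim corners near (363,96), (484,96) and (454,222), and the turret at (403,158). That was my tenth picture, so from here I work on numbers: fit the housing outline to the gradients in each camera.

```bash
cat >> h.py <<'E'
def box(w,h,z): return np.array([[-w,-h,z],[w,-h,z],[w,h,z],[-w,h,z]])/np.array([2,2,1])
def lines(polys,n=60):
    out=[]
    for P in polys:
        for a,b in zip(P,np.roll(P,-1,0)):
            t=np.linspace(.05,.95,n)[:,None]; out.append(a+(b-a)*t)
    return out
def pr(k,P):
    M,p,Rm=k[:3]; q=(P-p)@Rm; u=np.c_[q[:,0],-q[:,1],-q[:,2]]@M.T; return u[:,:2]/u[:,2:]
def gmag(im,s=1.0):
    f=cv2.GaussianBlur(im.astype(np.float32),(0,0),s)
    gx=cv2.Sobel(f,cv2.CV_32F,1,0)/8; gy=cv2.Sobel(f,cv2.CV_32F,0,1)/8
    return gx,gy
def score(G,k,segs,pose,mask=None):
    x,y,a=pose; c,s=np.cos(a),np.sin(a); Rz=np.array([[c,-s,0],[s,c,0],[0,0,1]]); tot=0;
    for S in segs:
        uv=pr(k,S@Rz.T+[x,y,0]).astype(np.float32); d=uv[-1]-uv[0]; n=np.array([-d[1],d[0]])/np.linalg.norm(d)
        g=0
        gx=cv2.remap(G[0],uv[:,:1].copy(),uv[:,1:].copy(),1); gy=cv2.remap(G[1],uv[:,:1].copy(),uv[:,1:].copy(),1)
        if gx.ndim==2: gx=gx[:,:,None]; gy=gy[:,:,None]
        v=np.abs(gx[:,0]*n[0]+gy[:,0]*n[1]).max(1)
        if mask is not None: v=v*mask(uv)
        tot+=np.minimum(v,12).mean()
    return tot/len(segs)
from scipy.optimize import differential_evolution
def fit(fs,c,d=(.015,.015,.1)):
    b=[(c[i]-d[i],c[i]+d[i]) for i in range(3)]
    r=differential_evolution(lambda q:-sum(f(q) for f in fs),b,seed=1,popsize=12,maxiter=40,tol=1e-4)
    return np.round([r.x[0],r.x[1],np.degrees(r.x[2])],4),round(r.fun,3)
E
cat > fh.py <<'E'
from h import *
segs=lines([box(.15,.13,.06),box(.136,.116,.06),box(.04,.034,.0525)]) 
slot=lines([box(.028,.013,.0525)],20)
z=np.load('w7.npz'); kw=(z['M'],z['p'],z['R'])
iw=cv2.imread('pics/w7.png'); it=cv2.imread('pics/top0.png'); isc=cv2.imread('pics/scene0.png')
mw=lambda uv: ~((uv[:,0]<372)&(uv[:,1]>132))
fw=lambda q,G=gmag(iw):score(G,kw,segs+slot,q,mw)
ft=lambda q,G=gmag(it,.7),k=cal('top'):score(G,k,segs+slot,q)
fs=lambda q,G=gmag(isc,.7),k=cal('scene'):score(G,k,segs,q)
c=(.508,.05,-.12)
for n,f in [('w',[fw]),('t',[ft]),('s',[fs]),('wt',[fw,ft]),('all',[fw,ft,fs])]: print(n,*fit(f,c))
E
python3 fh.py
```

```text
w [ 0.5075  0.0484 -7.7612] -9.401
t [ 0.5075  0.0473 -7.6569] -10.45
s [ 0.5088  0.0527 -7.6799] -8.762
wt [ 0.5074  0.0479 -7.8245] -19.675
all [ 0.5078  0.0483 -7.7652] -28.045
```

```bash
cat > fsheet.py <<'E'
from h import *
def H(): return np.array([[-64,-54],[64,-54],[64,54],[-64,54]])/1e3
def segs(z):
    o=[(64,-54),(64,54),(18,54),(18,31),(-18,31),(-18,54),(-64,54),(-64,-54),(-18,-54),(-18,-31),(18,-31),(18,-54)]
    P=np.array([(a/1e3,b/1e3,z) for a,b in o]); return lines([P,box(.046,.040,z)])
def fits(im,k,c,zs,bl=999):
    G=gmag(im)
    for z in zs: print(round(z,4),*fit([lambda q:score(G,k,segs(z),q,lambda uv:uv[:,1]<bl)],c,(.02,.015,.08)))
if __name__=='__main__':
    z=np.load('w7.npz'); k=(z['M'],z['p'],z['R'])
    fits(cv2.imread('pics/w7.png'),k,(.4968,-.1297,-.124),[.236,.239,.242,.245,.248],300)
E
python3 fsheet.py
```

```text
0.236 [ 0.4962 -0.1309 -7.0627] -7.413
0.239 [ 0.4948 -0.1302 -7.1993] -8.265
0.242 [ 0.494  -0.1306 -7.604 ] -7.456
0.245 [ 0.4933 -0.1316 -6.9967] -5.749
0.248 [ 0.4911 -0.1276 -7.4736] -5.252
```

Request:
step_arm --motion '[{"dx":0.07,"dy":0.99,"dz":0,"wx":0,"wy":0,"wz":-0.16,"grip":0.65},{"dx":0.07,"dy":0.99,"dz":0,"wx":0,"wy":0,"wz":0,"grip":0.65},{"dx":0.07,"dy":0.99,"dz":0,"wx":0,"wy":0,"wz":0,"grip":0.65},{"dx":0.07,"dy":0.99,"dz":-0.3,"wx":0,"wy":0,"wz":0,"grip":0.65},{"dx":0.07,"dy":0.99,"dz":-0.6,"wx":0,"wy":0,"wz":0,"grip":0.65},{"dx":0.07,"dy":0.99,"dz":-0.9,"wx":0,"wy":0,"wz":0,"grip":0.65},{"dx":0,"dy":0,"dz":-1,"wx":0,"wy":0,"wz":0,"grip":0.65},{"dx":0,"dy":0,"dz":-1,"wx":0,"wy":0,"wz":0,"grip":0.65}]'

```text
clock: 11.22
tool_pos: [0.5084, 0.0484, 0.1105]
eef_rot: [-0.212, -3.133, 0.001]
ft_force: [0.3, 0.3, -1.5]
opening: 0.0603
finger_force: 43.7
```

Request:
step_arm --motion '[{"dx":0,"dy":0,"dz":-0.8,"wx":0,"wy":0,"wz":0,"grip":0.65},{"dx":0,"dy":0,"dz":-0.2,"wx":0,"wy":0,"wz":0,"grip":0.65},{"dx":0,"dy":0,"dz":0,"wx":0,"wy":0,"wz":0,"grip":0.65}]'

```text
clock: 11.6
tool_pos: [0.509, 0.048, 0.0826]
eef_rot: [-0.213, -3.134, 0.001]
ft_force: [0.1, 0.5, 0.0]
opening: 0.0603
finger_force: 43.7
```

```bash
cat > chk.py <<'E'
from fsheet import *
s=manip.observe(); print(s['clock'],s['tool_pos'],s['ft_force'],s['wrist_torque'],s['opening'],s['finger_force'])
Rm=R.from_rotvec(s['eef_rot']).as_matrix(); yaw=np.arctan2(Rm[1,1],Rm[0,1])-np.pi/2; print(np.degrees(yaw))
k=cal('wrist'); im=snap('wrist','w8.png'); 
t=s['tool_pos']; fits(im,k,(t[0]-.002,t[1],yaw),[t[2]+.009,t[2]+.011,t[2]+.013],300)
E
python3 chk.py
```

```text
11.6 [0.50900286 0.04802135 0.08262171] [0.13528227 0.4806005  0.00592905] [ 0.0613315  -0.01701873  0.01348706] 0.060277497588864394 43.70130479335785
-7.789909205603607
0.0916 [ 0.5088  0.0469 -6.5808] -6.009
0.0936 [ 0.5092  0.0471 -8.1084] -7.073
0.0956 [ 0.5081  0.0475 -7.944 ] -7.469
```

Request:
step_arm --motion '[{"dx":-0.02,"dy":0.01,"dz":-0.3,"wx":0,"wy":0,"wz":0,"grip":0.65},{"dx":0,"dy":0,"dz":-0.4,"wx":0,"wy":0,"wz":0,"grip":0.65},{"dx":0,"dy":0,"dz":-0.3,"wx":0,"wy":0,"wz":0,"grip":0.65},{"dx":0,"dy":0,"dz":0,"wx":0,"wy":0,"wz":0,"grip":0.65}]'

```text
clock: 12.15
tool_pos: [0.5078, 0.0484, 0.0514]
eef_rot: [-0.213, -3.132, 0.001]
ft_force: [0.2, 0.2, -0.5]
opening: 0.0603
finger_force: 43.7
```

Request:
step_arm --motion '[{"dx":0,"dy":0,"dz":-0.15,"wx":0,"wy":0,"wz":0,"grip":0.65},{"dx":0,"dy":0,"dz":-0.15,"wx":0,"wy":0,"wz":0,"grip":0.65},{"dx":0,"dy":0,"dz":0,"wx":0,"wy":0,"wz":0,"grip":0.65}]'

```text
clock: 12.52
tool_pos: [0.5083, 0.0486, 0.0433]
eef_rot: [-0.213, -3.134, 0.0]
ft_force: [1.0, -0.6, -0.4]
opening: 0.0605
finger_force: 43.7
```

Request:
step_arm --motion '[{"dx":0,"dy":0,"dz":-0.12,"wx":0,"wy":0,"wz":0,"grip":0.65},{"dx":0,"dy":0,"dz":-0.1,"wx":0,"wy":0,"wz":0,"grip":0.65},{"dx":0,"dy":0,"dz":0,"wx":0,"wy":0,"wz":0,"grip":0.65}]'

```text
clock: 12.9
tool_pos: [0.5083, 0.0486, 0.0367]
eef_rot: [-0.213, -3.134, 0.0]
ft_force: [0.5, -0.4, -0.2]
opening: 0.0604
finger_force: 43.7
```

Request:
step_arm --motion '[{"dx":0,"dy":0,"dz":-0.1,"wx":0,"wy":0,"wz":0,"grip":0.65},{"dx":0,"dy":0,"dz":0,"wx":0,"wy":0,"wz":0,"grip":0.65}]'

```text
clock: 13.15
tool_pos: [0.5083, 0.0486, 0.0338]
eef_rot: [-0.213, -3.134, 0.0]
ft_force: [-0.3, 0.9, -0.5]
opening: 0.0609
finger_force: 43.7
```

Request:
step_arm --motion '[{"dx":0,"dy":0,"dz":-0.06,"wx":0,"wy":0,"wz":0,"grip":0.65},{"dx":0,"dy":0,"dz":-0.03,"wx":0,"wy":0,"wz":0,"grip":0.65},{"dx":0,"dy":0,"dz":0,"wx":0,"wy":0,"wz":0,"grip":0.65}]'

```text
clock: 13.52
tool_pos: [0.5087, 0.0487, 0.0323]
eef_rot: [0.213, 3.134, -0.0]
ft_force: [-2.5, -0.9, 4.9]
opening: 0.0603
finger_force: 44.3
```

Seated on the spacers at the expected height. Releasing with a small opening and rising.

Request:
step_arm --motion '[{"dx":0,"dy":0,"dz":0.03,"wx":0,"wy":0,"wz":0,"grip":0.8},{"dx":0,"dy":0,"dz":0,"wx":0,"wy":0,"wz":0,"grip":0.8},{"dx":0,"dy":0,"dz":0.2,"wx":0,"wy":0,"wz":0,"grip":0.8},{"dx":0,"dy":0,"dz":0.6,"wx":0,"wy":0,"wz":0,"grip":0.8},{"dx":0,"dy":0,"dz":1,"wx":0,"wy":0,"wz":0,"grip":0.8},{"dx":0,"dy":0,"dz":1,"wx":0,"wy":0,"wz":0,"grip":0.8},{"dx":0,"dy":0,"dz":1,"wx":0,"wy":0,"wz":0,"grip":0.8},{"dx":0,"dy":0,"dz":1,"wx":0,"wy":0,"wz":0,"grip":0.8}]'

```text
clock: 14.52
tool_pos: [0.5086, 0.0485, 0.1789]
eef_rot: [0.213, 3.133, 0.001]
ft_force: [0.8, -0.5, -0.2]
opening: 0.0682
finger_force: 0.0
```

Request:
step_arm --motion '[{"dx":0,"dy":0,"dz":1,"wx":0,"wy":0,"wz":0,"grip":0.8},{"dx":-0.5,"dy":0,"dz":0.5,"wx":0,"wy":0,"wz":0,"grip":0.8},{"dx":0,"dy":0,"dz":0,"wx":0,"wy":0,"wz":0,"grip":0.8}]'

```text
clock: 14.9
tool_pos: [0.4939, 0.0488, 0.2243]
eef_rot: [0.213, 3.13, 0.003]
ft_force: [-0.8, -0.2, -1.0]
opening: 0.0685
finger_force: 0.0
```

```bash
cat > chk2.py <<'E'
from fsheet import *
s=manip.observe(); print(s['clock'],s['tool_pos'],s['ft_force'],s['opening'])
k=cal('wrist'); im=snap('wrist','w9.png'); np.savez('w9.npz',M=k[0],p=k[1],R=k[2])
print(manip.tip_of('wrist','sheet_center')[:2])
fits(im,k,(.5075,.048,-.135),[.041,.046,.052],300)
hs=lines([box(.15,.13,.06),box(.136,.116,.06),box(.04,.034,.0525)])+lines([box(.028,.013,.0525)],20)
G=gmag(im); print('housing',*fit([lambda q:score(G,k,hs,q)],(.508,.048,-.135)))
E
python3 chk2.py
```

```text
14.9 [0.49390693 0.04876424 0.2242862 ] [-0.81752765 -0.17968659 -0.98383568] 0.06847822885010894
[]
0.041 [ 0.5091  0.0476 -7.9698] -9.498
0.046 [ 0.5071  0.048  -7.7744] -9.558
0.052 [ 0.5054  0.0485 -7.8856] -9.107
housing [ 0.5092  0.0464 -7.6386] -10.114
```

Sheet is seated and aligned with the housing in the fit (both about (0.508,0.048), -7.8°). Now over to the cover.

Request:
step_arm --motion '[{"dx":0,"dy":0.98,"dz":0,"wx":0,"wy":0,"wz":0.35,"grip":0.5},{"dx":0,"dy":0.98,"dz":0,"wx":0,"wy":0,"wz":0.35,"grip":0.5},{"dx":0,"dy":0.98,"dz":0,"wx":0,"wy":0,"wz":0.35,"grip":0.5},{"dx":0,"dy":0.98,"dz":0,"wx":0,"wy":0,"wz":0.35,"grip":0.5},{"dx":0,"dy":0.98,"dz":0,"wx":0,"wy":0,"wz":0.35,"grip":0.5},{"dx":0,"dy":0.98,"dz":0,"wx":0,"wy":0,"wz":0.35,"grip":0.5},{"dx":0,"dy":0.98,"dz":0,"wx":0,"wy":0,"wz":0.35,"grip":0.5},{"dx":0,"dy":0.98,"dz":0,"wx":0,"wy":0,"wz":0,"grip":0.5}]'

```text
clock: 16.0
tool_pos: [0.4934, 0.2847, 0.22]
eef_rot: [0.055, -3.14, 0.002]
ft_force: [0.9, -0.3, 0.2]
opening: 0.0429
finger_force: 0.0
```

```bash
cat > fc.py <<'E'
from h import *
s=manip.observe(); print(s['clock'],s['tool_pos'],s['eef_rot'],s['opening'])
k=cal('wrist'); im=snap('wrist','w10.png'); np.savez('w10.npz',M=k[0],p=k[1],R=k[2])
for q,z in (('cover_underside',.016),('wing_center',.035)):
  for x in manip.tip_of('wrist',q)[:2]: print(q,x,ray('wrist',x['position'],z,k))
e=manip.find_in('wrist','wing_center')[:2]; print(e)
G=gmag(im); kt=cal('top'); Gt=gmag(cv2.imread('pics/top0.png'),.7)
cs=lines([box(.16,.14,.0185)]); c=(.5035,.287,.03)
f1=lambda q:score(G,k,cs,q); f2=lambda q:score(Gt,kt,cs,q)
a=fit([f1],c); print('w',*a); print('t',*fit([f2],c)); print('wt',*fit([f1,f2],c))
ws=lines([box(.036,.009,.0475)],20)
f=lambda q:score(G,k,ws,q)
# wing: scan the angle
for d in range(-90,90,15):
    print(d,*fit([f],(a[0][0],a[0][1],np.radians(d+7.5)),(.006,.006,np.radians(7.5))))
E
python3 fc.py
```

```text
16.0 [0.49340497 0.28466555 0.2199648 ] [ 5.54415508e-02 -3.13955715e+00  2.07987870e-03] 0.04289703316155232
cover_underside {'position': [171.9, 258.2], 'confidence': 0.94} [0.50234564 0.29042636 0.016     ]
cover_underside {'position': [176.6, 48.1], 'confidence': 0.55} [0.51827003 0.02072629 0.016     ]
wing_center {'position': [176.7, 256.3], 'confidence': 0.56} [0.50339027 0.28786996 0.035     ]
[{'extent': [242.0, 163.5, 270.4, 181.6], 'confidence': 0.92}]
w [0.4995 0.2889 4.5928] -9.572
t [0.5033 0.286  4.5324] -11.255
wt [0.5031 0.2887 3.9738] -17.35
-90 [  0.4973   0.2891 -89.9995] -4.054
-75 [  0.4965   0.285  -61.779 ] -3.56
-60 [  0.4963   0.2848 -59.9106] -3.549
-45 [  0.4982   0.286  -44.9683] -3.16
-30 [  0.4988   0.2871 -29.9993] -2.815
-15 [  0.4984   0.2861 -14.9325] -2.667
0 [ 0.4988  0.2884 14.9944] -2.908
15 [ 0.4976  0.2912 29.9723] -3.07
30 [ 0.4976  0.2904 44.9999] -3.761
45 [ 0.4958  0.2915 53.9434] -4.245
60 [ 0.4955  0.2915 60.0171] -4.025
75 [ 0.4974  0.2897 85.2215] -4.633
```

Run:
```python
import cv2,numpy as np
g=cv2.cvtColor(cv2.imread('pics/w10.png'),cv2.COLOR_BGR2GRAY)
c=g[150:198,232:284]; print(c.min(),c.max(),np.percentile(c,[5,25,50,75,95]))
for i,r in enumerate(c): print(150+i,' '.join('%2d'%min(99,v//2) for v in r))
```

```text
95 139 [104. 105. 107. 109. 131.]
150 53 53 53 53 53 52 52 52 52 52 52 51 53 52 52 52 52 52 52 52 53 52 54 59 64 59 54 52 53 52 52 53 52 52 52 52 52 53 52 54 53 54 54 53 54 54 55 54 54 53 53 56
151 52 52 53 53 52 52 53 52 52 52 52 52 52 51 52 52 52 52 52 52 52 52 53 58 61 59 53 53 53 52 52 52 52 53 53 52 53 53 53 54 54 54 54 54 54 53 55 54 54 54 54 56
152 51 52 51 52 52 52 51 52 52 52 52 51 53 52 52 52 52 53 52 52 52 51 53 55 56 55 53 52 52 53 52 52 52 52 52 53 53 53 53 53 53 53 53 54 53 54 53 53 54 54 54 54
153 52 53 52 51 53 52 52 52 52 52 53 53 51 51 52 52 52 52 52 53 52 52 53 53 53 53 52 52 52 53 52 53 53 52 53 52 53 52 53 53 54 53 53 52 52 53 53 54 54 54 54 55
154 52 51 52 52 52 52 53 52 52 52 52 52 52 52 53 53 52 52 51 52 53 52 52 53 54 52 53 53 52 52 52 52 52 52 51 52 52 52 52 52 52 53 53 51 53 53 54 53 55 54 55 54
155 52 52 52 52 52 52 52 52 52 52 52 52 52 53 52 52 52 52 53 52 53 52 52 54 52 52 53 53 53 53 52 52 53 52 52 52 52 52 53 52 53 53 52 52 53 54 54 53 55 55 54 54
156 51 51 52 52 52 52 52 52 52 52 52 52 52 51 53 52 52 52 53 51 52 52 53 53 52 52 52 53 53 52 52 52 52 51 
[... 5913 characters left out ...]
 54 55 54 53 54 53 53 53 52 53 53 53 54 54 54 54 53 53 54 54
194 53 53 53 54 53 53 53 53 53 53 53 53 52 53 53 53 52 53 53 54 54 53 54 53 55 61 62 58 55 54 54 54 55 53 54 54 53 53 54 54 53 54 53 53 54 54 53 54 54 55 54 53
195 53 53 54 53 54 53 53 53 53 53 54 52 54 53 52 53 53 54 53 54 54 53 55 53 56 61 63 58 54 54 54 54 54 54 54 53 53 54 54 53 54 54 53 54 54 54 53 54 54 54 54 54
196 54 53 54 54 54 54 55 53 54 53 53 52 53 53 53 53 53 53 53 54 53 54 54 52 55 61 62 58 54 54 53 55 53 54 54 54 54 53 53 53 54 54 54 54 54 54 54 55 53 54 54 54
197 53 54 54 53 55 54 54 55 54 54 54 54 53 53 53 53 53 53 52 53 53 53 53 53 54 59 63 58 53 54 53 53 55 53 54 54 53 54 54 54 54 54 54 54 54 54 54 54 55 54 54 54
```

The pixel values show the blade's top face from about (243,177.5) to (271,180.3), nearly across, and the engraved line from (256,150) to (257.9,195).

Run:
```python
from h import *
z=np.load('w10.npz'); k=(z['M'],z['p'],z['R'],0)
a=ray('w',(177.4,243),.0475,k);b=ray('w',(180.2,271.3),.0475,k); d=b-a
print('wing',a,b,(a+b)/2,np.linalg.norm(d),np.degrees(np.arctan2(d[1],d[0])))
g=cv2.cvtColor(cv2.imread('pics/w10.png'),cv2.COLOR_BGR2GRAY).astype(float)
pts=[]
for r in list(range(130,152))+list(range(194,215)):
    x0=249; w=g[r,x0:x0+16]-np.median(g[r,x0-6:x0+22]); w=np.clip(w-3,0,None)
    if w.sum()>8: pts.append(((w*np.arange(x0,x0+16)).sum()/w.sum(),r))
W=np.array([ray('w',(r,c),.0185,k)[:2] for c,r in pts]); print(len(W))
for i in (0,len(W)//2,-1): print(pts[i],W[i])
v=cv2.fitLine(W.astype(np.float32),cv2.DIST_HUBER,0,.01,.001).ravel(); print('line yaw',np.degrees(np.arctan2(v[1],v[0])),'y at x=.5',v[3]+(.5-v[2])*v[1]/v[0], W[:,0].min(),W[:,0].max())
# blade lower rim slope from dark line
q=[(r,c) for c,r in ((246,178.2),(251,179),(256,179.3),(261,180),(266,180.6))]
Q=np.array([ray('w',p,.0475,k) for p in q]); d=Q[-1]-Q[0]; print(np.degrees(np.arctan2(d[1],d[0])))
Rm=R.from_rotvec(manip.observe()['eef_rot']).as_matrix(); print('tool y',np.degrees(np.arctan2(Rm[1,1],Rm[0,1])))
```

```text
wing [0.50124487 0.27210378 0.0475    ] [0.50346629 0.30537773 0.0475    ] [0.50235558 0.28874075 0.0475    ] 0.03334802607908514 86.18050237020803
39
(np.float64(255.0759493670886), 131) [0.45078219 0.28447937]
(np.float64(256.0), 150) [0.47385605 0.28649174]
(np.float64(258.2631578947368), 211) [0.55528354 0.29265613]
line yaw 4.550261 y at x=.5 0.28842163 0.4507821898262866 0.5552835398131362
84.93580311747924
tool y 92.04981829170929
```

Request:
step_arm --motion '[{"dx":0.15,"dy":0.07,"dz":0,"wx":0,"wy":0,"wz":1,"grip":0.42},{"dx":0.15,"dy":0.06,"dz":0,"wx":0,"wy":0,"wz":1,"grip":0.42},{"dx":0,"dy":0,"dz":0,"wx":0,"wy":0,"wz":1,"grip":0.42},{"dx":0,"dy":0,"dz":0,"wx":0,"wy":0,"wz":1,"grip":0.42},{"dx":0,"dy":0,"dz":0,"wx":0,"wy":0,"wz":1,"grip":0.42},{"dx":0,"dy":0,"dz":0,"wx":0,"wy":0,"wz":1,"grip":0.42},{"dx":0,"dy":0,"dz":0,"wx":0,"wy":0,"wz":1,"grip":0.42},{"dx":0,"dy":0,"dz":0,"wx":0,"wy":0,"wz":1,"grip":0.42}]'

```text
clock: 17.2
tool_pos: [0.5027, 0.2867, 0.2211]
eef_rot: [0.921, -3.003, 0.0]
ft_force: [0.1, -0.2, -0.4]
opening: 0.0357
finger_force: 0.0
```

Request:
step_arm --motion '[{"dx":0,"dy":0,"dz":-0.5,"wx":0,"wy":0,"wz":1,"grip":0.42},{"dx":0,"dy":0,"dz":-0.5,"wx":0,"wy":0,"wz":1,"grip":0.42},{"dx":0,"dy":0,"dz":-0.5,"wx":0,"wy":0,"wz":1,"grip":0.42},{"dx":0,"dy":0,"dz":-0.5,"wx":0,"wy":0,"wz":1,"grip":0.42},{"dx":0,"dy":0,"dz":-0.5,"wx":0,"wy":0,"wz":1,"grip":0.42},{"dx":0,"dy":0,"dz":-0.5,"wx":0,"wy":0,"wz":1,"grip":0.42},{"dx":0,"dy":0,"dz":-0.5,"wx":0,"wy":0,"wz":1,"grip":0.42},{"dx":0,"dy":0,"dz":-0.5,"wx":0,"wy":0,"wz":1,"grip":0.42}]'

```text
clock: 18.2
tool_pos: [0.5027, 0.2867, 0.1006]
eef_rot: [1.713, -2.633, 0.0]
ft_force: [-0.0, 0.0, -0.3]
opening: 0.0358
finger_force: 0.0
```

Request:
step_arm --motion '[{"dx":0,"dy":0,"dz":0,"wx":0,"wy":0,"wz":1,"grip":0.42},{"dx":0,"dy":0,"dz":0,"wx":0,"wy":0,"wz":1,"grip":0.42},{"dx":0,"dy":0,"dz":0,"wx":0,"wy":0,"wz":1,"grip":0.42},{"dx":0,"dy":0,"dz":0,"wx":0,"wy":0,"wz":1,"grip":0.42},{"dx":0,"dy":0,"dz":0,"wx":0,"wy":0,"wz":0.85,"grip":0.42},{"dx":0,"dy":0,"dz":0,"wx":0,"wy":0,"wz":0,"grip":0.42}]'

```text
clock: 18.95
tool_pos: [0.5027, 0.2868, 0.1012]
eef_rot: [2.129, -2.31, 0.0]
ft_force: [0.7, 0.7, -1.1]
opening: 0.0355
finger_force: 0.0
```

Run:
```python
from h import *
s=manip.observe(); print(s['clock'],s['tool_pos'],s['ft_force'],s['joint_pos'])
Rm=R.from_rotvec(s['eef_rot']).as_matrix(); print('tool y',np.degrees(np.arctan2(Rm[1,1],Rm[0,1])),Rm[:,2])
k=cal('wrist'); im=snap('wrist','w11.png'); np.savez('w11.npz',M=k[0],p=k[1],R=k[2])
g=cv2.cvtColor(im,cv2.COLOR_RGB2GRAY)
T=np.array([.5024,.2887,0]); u=np.array([np.cos(np.radians(85.5)),np.sin(np.radians(85.5)),0])
print([np.round(proj('w',T+e*.018*u+[0,0,.0475],k)) for e in (-1,1)])
c=g[150:290:3,200:312:3]
for i,r in enumerate(c): print(150+3*i,' '.join('%2d'%min(99,v//2) for v in r))
```

```text
18.95 [0.50265145 0.28684516 0.10115176] [ 0.72922098  0.67954717 -1.05558859] [ 8.65012338e-01  6.57924727e-03 -1.79747184e-01  3.79557065e-05
 -1.38485357e+00 -9.46539369e-01]
tool y 175.3292458131251 [-2.20474722e-04 -3.16213007e-04 -9.99999926e-01]
[array([253., 191.]), array([253., 234.])]
150 45 44 45 45 45 45 45 45 45 44 43 45 42 44 44 45 45 45 45 44 43 42 43 39 44 44 45 45 45 45 45 44 45 44 44 45 44 45
153 45 45 44 44 45 45 40 44 43 45 45 44 44 43 43 43 42 44 43 42 44 44 44 44 44 44 45 45 45 45 45 45 45 45 44 44 44 45
156 43 46 44 45 46 45 44 43 43 43 42 41 44 44 44 44 44 44 44 44 44 44 44 44 43 44 44 45 44 45 44 44 45 44 44 44 45 44
159 44 43 42 41 40 43 43 45 45 44 43 45 44 44 43 45 43 43 43 44 44 44 44 44 44 43 44 44 44 44 44 44 44 44 44 44 44 45
162 45 45 45 45 45 43 44 44 45 45 43 43 44 44 43 43 44 44 44 43 44 43 45 43 44 44 45 44 44 45 44 44 45 45 45 44 45 45
165 46 46 46 46 45 44 45 44 44 44 44 44 44 43 43 44 45 44 43 44 44 45 45 42 44 43 44 45 45 45 44 44 45 44 44 44 44 45
168 46 46 46 45 45 44 45 44 43 43 44 44 43 44 42 43 44 45 43 44 43 44 45 44 43 43 45 43 45 44 45
[... 4041 characters left out ...]
73 73 29 19 20 17 34 47 51 55 61 64 64 66 66 66 65 73 93 95 95 95 95 94 95 95 95 95 17 17 17 20 47 50 51 47 22
276 20 74 83 36 22 20 16 54 65 64 64 65 64 66 66 65 65 65 94 95 94 95 95 95 94 94 94 94 94 27 18 18 20 52 55 29 19 18
279 19 35 86 41 23 21 16 63 64 65 64 65 65 65 65 65 66 91 94 94 94 95 94 95 94 94 93 94 95 46 19 18 20 55 46 18 19 20
282 20 19 22 23 22 19 19 64 64 64 64 65 65 65 65 65 71 95 95 94 95 95 95 94 94 94 94 94 95 60 18 19 21 19 19 20 18 18
285 20 20 20 25 23 17 28 65 65 64 64 65 65 65 66 72 94 94 94 94 94 95 95 94 95 93 93 94 94 83 16 20 21 19 18 18 17 19
288 20 19 21 24 23 17 39 64 64 64 64 65 65 65 69 92 94 94 95 94 94 95 94 95 94 94 94 94 94 86 16 19 20 21 19 20 20 19
```

The blade shows at columns 248–257, rows 191–232, exactly where predicted and mid-way between the pads. Going down and gripping.

Request:
step_arm --motion '[{"dx":0,"dy":0.06,"dz":-0.9,"wx":0,"wy":0,"wz":0,"grip":0.42},{"dx":0,"dy":0,"dz":-0.9,"wx":0,"wy":0,"wz":0,"grip":0.42},{"dx":0,"dy":0,"dz":-0.4,"wx":0,"wy":0,"wz":0,"grip":0.42},{"dx":0,"dy":0,"dz":-0.2,"wx":0,"wy":0,"wz":0,"grip":0.42},{"dx":0,"dy":0,"dz":0,"wx":0,"wy":0,"wz":0,"grip":0.42}]'

```text
clock: 19.62
tool_pos: [0.5027, 0.2896, 0.0297]
eef_rot: [-2.13, 2.309, -0.0]
ft_force: [0.1, -0.1, -0.2]
opening: 0.0361
finger_force: 0.0
```

Request:
step_arm --motion '[{"dx":0,"dy":0,"dz":0,"wx":0,"wy":0,"wz":0,"grip":0},{"dx":0,"dy":0,"dz":0,"wx":0,"wy":0,"wz":0,"grip":0},{"dx":0,"dy":0,"dz":0,"wx":0,"wy":0,"wz":0,"grip":0},{"dx":0,"dy":0,"dz":0,"wx":0,"wy":0,"wz":0,"grip":0},{"dx":0,"dy":0,"dz":0,"wx":0,"wy":0,"wz":0,"grip":0}]' --squeeze 80

```text
clock: 20.25
tool_pos: [0.503, 0.29, 0.0305]
eef_rot: [-2.13, 2.307, -0.0]
ft_force: [-2.4, 0.5, 6.5]
opening: 0.0066
finger_force: 81.7
```

Gripped (opening ≈ blade, 80 N, about 6 N pressing down on it, which holds the cover still). Turning the wing 80.8° clockwise.

Request:
step_arm --motion '[{"dx":0,"dy":0,"dz":-0.02,"wx":0,"wy":0,"wz":-1,"grip":0},{"dx":0,"dy":0,"dz":0,"wx":0,"wy":0,"wz":-1,"grip":0},{"dx":0,"dy":0,"dz":0,"wx":0,"wy":0,"wz":-1,"grip":0},{"dx":0,"dy":0,"dz":0,"wx":0,"wy":0,"wz":-1,"grip":0},{"dx":0,"dy":0,"dz":0,"wx":0,"wy":0,"wz":-1,"grip":0},{"dx":0,"dy":0,"dz":0,"wx":0,"wy":0,"wz":-1,"grip":0},{"dx":0,"dy":0,"dz":0,"wx":0,"wy":0,"wz":-1,"grip":0},{"dx":0,"dy":0,"dz":0,"wx":0,"wy":0,"wz":-1,"grip":0}]'

```text
clock: 21.25
tool_pos: [0.5032, 0.29, 0.0305]
eef_rot: [-1.408, 2.806, -0.0]
ft_force: [-2.3, -0.1, 8.5]
opening: 0.0062
finger_force: 82.1
```

Request:
step_arm --motion '[{"dx":0,"dy":0,"dz":0,"wx":0,"wy":0,"wz":-1,"grip":0},{"dx":0,"dy":0,"dz":0,"wx":0,"wy":0,"wz":-1,"grip":0},{"dx":0,"dy":0,"dz":0,"wx":0,"wy":0,"wz":-1,"grip":0},{"dx":0,"dy":0,"dz":0,"wx":0,"wy":0,"wz":-1,"grip":0},{"dx":0,"dy":0,"dz":0,"wx":0,"wy":0,"wz":-1,"grip":0},{"dx":0,"dy":0,"dz":0,"wx":0,"wy":0,"wz":-1,"grip":0},{"dx":0,"dy":0,"dz":0,"wx":0,"wy":0,"wz":-1,"grip":0},{"dx":0,"dy":0,"dz":0,"wx":0,"wy":0,"wz":-1,"grip":0}]'

```text
clock: 22.25
tool_pos: [0.5032, 0.2899, 0.0305]
eef_rot: [-0.58, 3.085, 0.001]
ft_force: [-2.3, -1.9, 8.2]
opening: 0.0064
finger_force: 82.1
```

Request:
step_arm --motion '[{"dx":0,"dy":0,"dz":0,"wx":0,"wy":0,"wz":-1,"grip":0},{"dx":0,"dy":0,"dz":0,"wx":0,"wy":0,"wz":-1,"grip":0},{"dx":0,"dy":0,"dz":0,"wx":0,"wy":0,"wz":-1,"grip":0},{"dx":0,"dy":0,"dz":0,"wx":0,"wy":0,"wz":-1,"grip":0},{"dx":0,"dy":0,"dz":0,"wx":0,"wy":0,"wz":-0.2,"grip":0},{"dx":0,"dy":0,"dz":0,"wx":0,"wy":0,"wz":0,"grip":0}]'

```text
clock: 23.0
tool_pos: [0.5033, 0.2898, 0.0304]
eef_rot: [-0.127, 3.137, 0.001]
ft_force: [-2.3, -1.2, 8.1]
opening: 0.007
finger_force: 82.1
```

```bash
cat > fc2.py <<'E'
from h import *
s=manip.observe(); print(s['clock'],s['tool_pos'],s['ft_force'],s['wrist_torque'],s['opening'])
Rm=R.from_rotvec(s['eef_rot']).as_matrix(); print('tool y',np.degrees(np.arctan2(Rm[1,1],Rm[0,1])))
k=cal('wrist'); im=snap('wrist','w12.png')
g=cv2.cvtColor(im,cv2.COLOR_RGB2GRAY).astype(float)
import sys
zt=float(sys.argv[1])
T=s['tool_pos']
pts=[]
for d in np.arange(.02,.076,.001):   # engraved line toward the base: expected along tool x
    c=proj('w',np.r_[(T+Rm@[d,0,0])[:2],zt],k); r=int(round(c[1])); 
    if not 2<r<380: continue
    x0=int(c[0])-22; row=cv2.GaussianBlur(g,(0,0),.7)[r,x0:x0+45]; b=cv2.medianBlur(row.astype(np.float32)[None],5)
    w=row-np.median(row); j=w[4:-4].argmax()+4
    if w[j]>4: q=np.clip(w[j-2:j+3],0,None); pts.append((x0+(q*np.arange(j-2,j+3)).sum()/q.sum(),r,w[j]))
P=np.array(pts); print(len(P)); print(np.round(P[::max(1,len(P)//8)],1))
W=np.array([ray('w',(r,c),zt,k)[:2] for c,r,_ in pts]); v=cv2.fitLine(W.astype(np.float32),cv2.DIST_HUBER,0,.01,.001).ravel()
yaw=np.degrees(np.arctan(v[1]/v[0])); print('line yaw',yaw,'y at TCP x',v[3]+(T[0]-v[2])*v[1]/v[0])
G=gmag(im)
for zz in (zt,): print(fit([lambda q:score(G,k,lines([box(.16,.14,zz)]),q,lambda uv:uv[:,1]<280)],(T[0],T[1],np.radians(yaw))))
E
python3 fc2.py .0185
```

```text
23.0 [0.50326265 0.28978033 0.03043121] [-2.34529846 -1.1819849   8.05660003] [-0.45323932  0.69150466 -0.03347927] 0.007010567154933055
tool y 94.62239994956839
28
[[253.1 196.    4.2]
 [253.  192.   25.7]
 [253.  187.   25.9]
 [253.  182.   25.1]
 [252.9 177.   24.9]
 [252.9 172.   24.6]
 [252.9 167.   25.6]
 [252.9 162.   24.8]
 [252.9 157.   25.1]
 [253.  151.   11.5]]
line yaw 4.7115765 y at TCP x 0.2890490060764043
(array([0.4978, 0.2885, 4.6284]), np.float64(-7.39))
```

The engraved line reads 4.7° and the wing 4.6°, so the wing is in line. Lifting the cover and carrying it over the housing.

Request:
step_arm --motion '[{"dx":0,"dy":0,"dz":0.3,"wx":0,"wy":0,"wz":0,"grip":0},{"dx":0,"dy":0,"dz":0.8,"wx":0,"wy":0,"wz":0,"grip":0},{"dx":0,"dy":0,"dz":1,"wx":0,"wy":0,"wz":0,"grip":0},{"dx":0,"dy":0,"dz":1,"wx":0,"wy":0,"wz":0,"grip":0},{"dx":0,"dy":-0.3,"dz":0.6,"wx":0,"wy":0,"wz":0,"grip":0},{"dx":0.02,"dy":-0.6,"dz":0,"wx":0,"wy":0,"wz":-0.5,"grip":0},{"dx":0.02,"dy":-0.9,"dz":0,"wx":0,"wy":0,"wz":-0.5,"grip":0},{"dx":0.02,"dy":-1,"dz":0,"wx":0,"wy":0,"wz":-0.5,"grip":0}]'

```text
clock: 24.05
tool_pos: [0.5035, 0.2029, 0.1378]
eef_rot: [-0.043, -3.139, 0.002]
ft_force: [1.1, 0.4, -1.7]
opening: 0.0067
finger_force: 80.6
```

Request:
step_arm --motion '[{"dx":0.02,"dy":-1,"dz":0,"wx":0,"wy":0,"wz":-0.5,"grip":0},{"dx":0.02,"dy":-1,"dz":0,"wx":0,"wy":0,"wz":-0.5,"grip":0},{"dx":0.02,"dy":-1,"dz":0,"wx":0,"wy":0,"wz":-0.5,"grip":0},{"dx":0.02,"dy":-1,"dz":0,"wx":0,"wy":0,"wz":-0.1,"grip":0},{"dx":0.02,"dy":-0.8,"dz":0,"wx":0,"wy":0,"wz":0,"grip":0},{"dx":0,"dy":-0.4,"dz":0,"wx":0,"wy":0,"wz":0,"grip":0},{"dx":0,"dy":0,"dz":0,"wx":0,"wy":0,"wz":0,"grip":0}]'

```text
clock: 24.92
tool_pos: [0.5067, 0.0483, 0.1389]
eef_rot: [-0.217, -3.133, 0.0]
ft_force: [-0.1, -0.0, -3.3]
opening: 0.0066
finger_force: 80.6
```

```bash
python3 fc2.py .1315
python3 - <<'E'
from h import *
s=manip.observe(); z0=s['tool_pos'][2]-.0304
im=snap('top','top1.png'); k=cal('top'); G=gmag(im,.7)
for z in (z0+.0185,z0+.016): print(z,fit([lambda q:score(G,k,lines([box(.16,.14,z)]),q)],(.508,.048,-.135)))
print(fit([lambda q:score(G,k,lines([box(.168,.148,z0)]),q)],(.508,.048,-.135)))
E
```

```text
24.925 [0.50674337 0.04825666 0.13891489] [-0.11652321 -0.01575718 -3.28800345] [ 0.01867455 -0.10012642  0.01379678] 0.006599120629220166
tool y 82.07286951565376
27
[[253.1 196.    4.5]
 [253.  191.   28.8]
 [253.  186.   28.7]
 [253.  181.   28.1]
 [253.  176.   28.4]
 [253.  170.   29.4]
 [252.9 165.   28.6]
 [252.9 160.   27.6]
 [252.9 155.   28.1]]
line yaw -7.8776565 y at TCP x 0.047358316646891156
(array([ 0.5021,  0.0509, -7.7113]), np.float64(-5.949))
0.12713094040851822 (array([ 0.5059,  0.0429, -8.1139]), np.float64(-7.508))
0.12463094040851821 (array([ 0.5046,  0.0431, -7.5893]), np.float64(-7.47))
(array([ 0.5089,  0.0457, -7.9734]), np.float64(-7.771))
```

Request:
step_arm --motion '[{"dx":0.06,"dy":0.01,"dz":-0.5,"wx":0,"wy":0,"wz":0.03,"grip":0},{"dx":0,"dy":0,"dz":-0.5,"wx":0,"wy":0,"wz":0,"grip":0},{"dx":0,"dy":0,"dz":-0.3,"wx":0,"wy":0,"wz":0,"grip":0},{"dx":0,"dy":0,"dz":-0.2,"wx":0,"wy":0,"wz":0,"grip":0},{"dx":0,"dy":0,"dz":0,"wx":0,"wy":0,"wz":0,"grip":0}]'

```text
clock: 25.65
tool_pos: [0.5089, 0.0498, 0.0942]
eef_rot: [-0.21, -3.134, 0.001]
ft_force: [0.4, 0.7, -3.1]
opening: 0.0066
finger_force: 80.6
```

Request:
step_arm --motion '[{"dx":0,"dy":0,"dz":-0.1,"wx":0,"wy":0,"wz":0,"grip":0},{"dx":0,"dy":0,"dz":-0.1,"wx":0,"wy":0,"wz":0,"grip":0},{"dx":0,"dy":0,"dz":0,"wx":0,"wy":0,"wz":0,"grip":0}]'

```text
clock: 26.02
tool_pos: [0.509, 0.0498, 0.0885]
eef_rot: [-0.21, -3.134, -0.0]
ft_force: [-0.2, 0.5, -2.9]
opening: 0.0065
finger_force: 80.6
```

Skirt bottom is already below the rim with no side contact. Continuing down.

Request:
step_arm --motion '[{"dx":-0.01,"dy":-0.03,"dz":-0.1,"wx":0,"wy":0,"wz":0,"grip":0},{"dx":0,"dy":0,"dz":-0.1,"wx":0,"wy":0,"wz":0,"grip":0},{"dx":0,"dy":0,"dz":0,"wx":0,"wy":0,"wz":0,"grip":0}]'

```text
clock: 26.4
tool_pos: [0.5086, 0.0489, 0.0822]
eef_rot: [-0.21, -3.134, 0.0]
ft_force: [-0.6, -0.1, -3.4]
opening: 0.0066
finger_force: 80.6
```

Request:
step_arm --motion '[{"dx":0,"dy":0,"dz":-0.1,"wx":0,"wy":0,"wz":0,"grip":0},{"dx":0,"dy":0,"dz":0,"wx":0,"wy":0,"wz":0,"grip":0}]'

```text
clock: 26.65
tool_pos: [0.5089, 0.049, 0.0798]
eef_rot: [0.21, 3.134, 0.0]
ft_force: [-0.1, 0.3, -2.3]
opening: 0.0067
finger_force: 80.6
```

Request:
step_arm --motion '[{"dx":0,"dy":0,"dz":-0.07,"wx":0,"wy":0,"wz":0,"grip":0},{"dx":0,"dy":0,"dz":-0.07,"wx":0,"wy":0,"wz":0,"grip":0},{"dx":0,"dy":0,"dz":0,"wx":0,"wy":0,"wz":0,"grip":0}]'

```text
clock: 27.02
tool_pos: [0.5091, 0.0489, 0.0762]
eef_rot: [0.21, 3.134, 0.0]
ft_force: [-2.2, 0.8, 3.4]
opening: 0.0061
finger_force: 81.6
```

Request:
step_arm --motion '[{"dx":0,"dy":0,"dz":-0.06,"wx":0,"wy":0,"wz":0,"grip":0},{"dx":0,"dy":0,"dz":-0.04,"wx":0,"wy":0,"wz":0,"grip":0},{"dx":0,"dy":0,"dz":0,"wx":0,"wy":0,"wz":0,"grip":0}]'

```text
clock: 27.4
tool_pos: [0.5092, 0.0489, 0.0745]
eef_rot: [0.209, 3.133, 0.0]
ft_force: [-6.6, 0.3, 11.4]
opening: 0.0063
finger_force: 82.7
```

Request:
step_arm --motion '[{"dx":-0.03,"dy":0,"dz":-0.05,"wx":0,"wy":0,"wz":0,"grip":0},{"dx":0,"dy":0,"dz":-0.05,"wx":0,"wy":0,"wz":0,"grip":0},{"dx":0,"dy":0,"dz":0,"wx":0,"wy":0,"wz":0,"grip":0}]'

```text
clock: 27.78
tool_pos: [0.5093, 0.0489, 0.0744]
eef_rot: [0.208, 3.13, 0.0]
ft_force: [-11.2, 0.4, 23.6]
opening: 0.0069
finger_force: 84.3
```

Hard stop at 0.0744, the computed home height (force doubled, no further travel). Relieving the sideways push.

Request:
step_arm --motion '[{"dx":-0.06,"dy":0,"dz":0,"wx":0,"wy":0,"wz":0,"grip":0},{"dx":0,"dy":0,"dz":0,"wx":0,"wy":0,"wz":0,"grip":0}]'

```text
clock: 28.02
tool_pos: [0.509, 0.049, 0.0744]
eef_rot: [0.208, 3.126, 0.001]
ft_force: [-3.1, -0.3, 17.6]
opening: 0.0065
finger_force: 83.5
```

```bash
python3 - <<'E'
from h import *
s=manip.observe(); Rm=R.from_rotvec(s['eef_rot']).as_matrix()
print(s['clock'],s['tool_pos'],s['ft_force'],s['wrist_torque'],np.degrees(Rm[:2,2]),np.degrees(np.arctan2(Rm[1,1],Rm[0,1])))
E
python3 fc2.py .0625
```

```text
28.025 [0.50902367 0.04896852 0.07444902] [-3.11008279 -0.31646338 17.56245649] [-0.14418814  1.06702935 -0.05560072] [0.48869411 0.01880738] 82.37575560941563
28.025 [0.50902367 0.04896852 0.07444902] [-3.11008279 -0.31646338 17.56245649] [-0.14418814  1.06702935 -0.05560072] 0.006488968784828548
tool y 82.37575560941563
28
[[253.1 196.    4.8]
 [253.  191.   29.4]
 [253.  187.   28.3]
 [252.9 182.   28.7]
 [253.  177.   28.8]
 [253.  172.   28.8]
 [253.  167.   28.6]
 [253.  162.   27.9]
 [253.  156.   28.3]
 [253.  151.   13.3]]
line yaw -7.6175747 y at TCP x 0.04805422035786587
(array([ 0.5036,  0.0484, -7.8273]), np.float64(-6.47))
```

Height is home, but the tool leans 0.5° and the load sits toward -x, so I'll turn it back about y.

Request:
step_arm --motion '[{"dx":0,"dy":0,"dz":0,"wx":0,"wy":0.15,"wz":0,"grip":0},{"dx":0,"dy":0,"dz":0,"wx":0,"wy":0,"wz":0,"grip":0}]'

```text
clock: 28.32
tool_pos: [0.5091, 0.049, 0.0744]
eef_rot: [-0.209, -3.132, -0.0]
ft_force: [-3.0, -1.2, 18.8]
opening: 0.0064
finger_force: 83.6
```

```bash
cat > st.py <<'E'
from h import *
s=manip.observe(); Rm=R.from_rotvec(s['eef_rot']).as_matrix()
print(s['clock'],s['tool_pos'],s['ft_force'],s['wrist_torque'],np.degrees(Rm[:2,2]),np.degrees(np.arctan2(Rm[1,1],Rm[0,1])))
E
python3 st.py
```

```text
28.325 [0.50905954 0.04897037 0.07442938] [-2.98385363 -1.17517844 18.76106917] [-0.06245718  1.15494361  0.02914012] [-0.13582969  0.01422096] 82.37225138842
```

Request:
step_arm --motion '[{"dx":-0.03,"dy":0,"dz":-0.05,"wx":0,"wy":0,"wz":0,"grip":0},{"dx":-0.02,"dy":0,"dz":-0.04,"wx":0,"wy":0,"wz":0,"grip":0},{"dx":0,"dy":0,"dz":0,"wx":0,"wy":0,"wz":0,"grip":0},{"dx":0,"dy":0,"dz":0,"wx":0,"wy":0,"wz":0,"grip":0}]'

```text
clock: 28.82
tool_pos: [0.5091, 0.049, 0.0744]
eef_rot: [0.208, 3.132, 0.001]
ft_force: [-3.7, -0.4, 26.0]
opening: 0.0066
finger_force: 84.7
```

```bash
python3 st.py
```

```text
28.825 [0.50909156 0.04899621 0.0743989 ] [-3.65274398 -0.37707837 25.95642764] [-0.19472304  1.46053628 -0.01983609] [0.13094132 0.01913031] 82.39944460553113
```

```bash
python3 -c "
from plant import manip
print(manip.sign_off())"
```

```text
the job is handed in; nothing more can be done
None
```

The insulating sheet is seated over the turret and the cover is fully down on the rim. I handed in still pressing it with about 26 N, the wing in line with the engraved line and not locked; I couldn't measure the seam itself, and the load sits slightly toward the -x side, so check the +x side first.

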